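# Rewind the box feeder and reload it

### The job

Reload the small-box feeder on the packing bench: turn its crank clockwise (seen from above) to wind the spring-loaded orange pusher back until the resistance suddenly drops away, stop there without forcing it so the red overload pin stays down, and let go. The pusher then stays back by itself; set the small dark-blue gift box with the brown lid upright and flat in the cleared channel in front of the pusher and let go of it, leaving the jar and the bowl where they stand.

Things in the scene. Friction and masses are not known exactly. Their poses are not given: they have to be found in the camera images.
- feeder: Feeder fixed to the bench; origin on the bench under the channel, z up, sizes in mm. Grey base x -70..70, y -160..260, 20 thick. Channel along y: floor z 20, side walls with inner faces at x -32 and 32 (6 thick, tops z 30), front lip with inner face at y -126 (8 thick, top z 44). Blue cover 120 by 170, top z 75, over y 85..255, with the crank on it at x 0, y 160.
- bay (a point): Point on the channel floor (z 20 mm in the feeder's frame), midway between the side walls, 40 mm behind the lip's inner face: a good spot for the centre of the gift box's underside. Axes as the feeder's: y runs along the channel towards pusher and crank.
- pusher (a joint): Travel (m) of the orange pusher plate (54 wide, 10 thick, top z 68 mm) along the feeder's +y. At 0 its face is 30 mm behind the lip: no room for the box. A spring pulls it to 0; the crank, geared to it, winds it back 0.010 m per rad clockwise. A hidden catch takes it at a travel between 0.045 and 0.12, different each time; let go sooner and pusher and crank spin back to 0.
- crank_axis (a point): On the crank's upright axis of rotation, at the top of the hub (28 mm diameter), 99 mm above the bench. The crank arm (16 mm wide, 6 thick, top 92 mm above the bench) turns in a level plane. Clockwise seen from above winds the pusher back.
- knob_top (a point): Top centre of the black knob: upright, 22 mm diameter, 93 to 135 mm above the bench, spins freely, 50 mm from the crank axis, at any start angle. Winding takes a steady 9 to 10 N at the knob; when the catch takes over it suddenly drops to about zero for about 1 rad of crank: let go anywhere there. Then comes a hard stop; 20 N or so against it starts to lift the red pin.
- telltale (a joint): Red overload pin, 10 mm diameter, standing 4 mm proud on the blue cover. Value: how far it has risen, in m. 0 unless the crank is forced against the stop beyond the catch; more than 0.006 counts as forced.
- giftbox: Closed small gift box to be loaded: dark blue base 54 by 54 by 34 mm (height), light brown lid 57 by 57 mm from 32 to 50 mm height with a brass-coloured band; 50 mm high, about 0.16 kg. Origin at the centre of its underside, z up. Lies on the bench, turned up to 0.7 rad.
- jar: Jar with a wooden cap, 54 mm diameter, 65 mm high, standing on the bench; origin at the centre of its underside. Leave alone.
- bowl: Small white ceramic bowl, 68 mm rim diameter, 45 mm high, standing on the bench; origin at the centre of its underside. Leave alone.
- turret: The crank's round steel foot on the blue cover (44 mm diameter, 6 mm high), carrying crank and knob; origin on the crank axis, 75 mm above the bench. It does not turn itself.

How it is judged:
By the outcome, as a careful person would: the job done as asked, in the order asked, and still so for the second after the job is handed in, with the robot touching nothing.
It also fails if it takes over 72 s, if anything falls off the work surface, if the arm or the gripper's body presses on something with over 40 N, if the wrist force passes 120 N, or if a joint passes its speed limit or range.

### The arm

A 6-joint arm with a two-finger parallel gripper is mounted at the origin on the work surface. World frame = base frame: x ahead of the robot, y to its left, z up, the work surface at z = 0. Lengths are in m, angles in degrees, forces in N, time in s.
With the tool pointing down it reaches from about 0.375 to 0.9 m from the base axis. Payload 3.1 kg.
Tool frame: the origin (TCP) lies at the very end of the fingers, on their centre line; the grasp point (between the pads) lies 19 mm behind it; z points along the fingers, y is the line along which they close (so a half turn about z gives the same grasp; the last joint's range is limited). The gripper opens to 87 mm and grips with 3 to 60 N. Pads are 19 mm wide; open, the fingers measure 117 mm over their backs; the gripper's body (75 mm by 190 mm) begins 51 mm behind the grasp point.
Start: joints at [56.751, 30.224, 82.088, -0, 67.689, -10.227], TCP at [0.244, 0.575, 0.186] pointing down, gripper open.
Joint ranges: [-176.69, 176.69], [-43.24, 126.21], [12.49, 139.97], [-82, 262], [0, 151.66], [-163.58, 163.58]. Speed limits (degrees/s): [159.86, 159.86, 180, 180, 180, 180].

### API

Orientations are given as a 3x3 rotation matrix whose columns are the frame's x, y, z axes.
In Python, from rig import readout, cams, bot gives the robot as it stands.
- The arm moves only by the shell command python3 -m inch 'ROWS'. ROWS is JSON, a list of rows, each a list of 5 numbers: the shift along the world's x, y, z in cm, then the turn about the world's z in degrees, then the finger opening in cm, from 0 to 8.7. In form: [[dx, dy, dz, twist, fingers], ...]. A call has 1 to 10 rows; each row is the pose to reach, as a shift and turn from the pose commanded when the call began; what a row does not reach only later rows make up. A row lasts 1/12 s, in which the tool goes at most 41.7 mm and 7.16 degrees, less where a joint would pass 70% of its speed; a pose out of reach is approached as far as the arm can. A call with a gripper value outside its range is refused whole. The fingers move at their own pace and stop on an object; the grip force is fixed at half the most. Time passes only in rows, so rows that repeat a pose let the fingers close. It gives the time, the measured TCP pose, the force, the opening and the grip force at its end, in the units of the state.
- readout.read_state(): the state, without advancing time (a new reading comes with each control period).
- cams.capture(name): name is "scene" or "top" or "wrist"; returns a dict with "image" (400x640x3 uint8, blue, green, red), "intrinsics" (3x3 intrinsics, pixels), "xyz" and "rotation" of the camera in the world; the wrist camera has in their place "tool_from_camera" (4x4, takes a point from camera to tool coordinates, whose origin is the TCP and whose axes are the flange's). Camera axes: x right, y down, z forward; pixel columns grow to the right and rows downward; lengths in m; the calibration is good to about 2 mm. A picture is of the moment at which its call begins: read the wrist's pose just before it. There is no depth.
- bot.hand_in(): hands the job in; it is judged then, once.
The state is a dict: "time_s": time; "joint_positions": joint angles; "qvel": joint speeds; "tau": joint torques, N m; "position": TCP position; "tcp_rot": TCP orientation; "force": force on the tool from outside, world axes, zero at the start; "moment": the same for the moment, N m; "opening": opening from 0.0 (shut) to 1.0 (fully open); "grasp_force": force on a finger pad.
Only numpy, scipy, OpenCV 4.12 (cv2) and the standard library are available. Lean on these libraries where they do the work, as an engineer would, in place of code of your own. Each camera call takes 0.05 s, during which the arm holds its last target. There are 200 camera calls.

## Working session

There is one attempt and no reset: what is moved stays moved. The work goes in short steps, Python scripts to look and compute and a shell command to move; the robot and the scene stay as the last step left them, time stands still between calls to the robot, and variables do not carry over. Pictures are saved under pics/ and viewed, at most 12 in all, crops included, and the job is handed in when it is done.

```bash
ls; mkdir -p pics
python3 - <<'E'
from rig import readout,cams
import cv2
s=readout.read_state(); print(s)
for n in("top","scene"):
    c=cams.capture(n); cv2.imwrite(f"pics/{n}0.png",c["image"]); print(n,c["intrinsics"],c["xyz"],c["rotation"])
E
```

```text
pics
{'time_s': 0.0, 'joint_positions': array([ 5.67500449e+01,  3.02785471e+01,  8.21576711e+01,  4.84795215e-04,
        6.76866834e+01, -1.02271363e+01]), 'qvel': array([ 0.0006577 , -0.06896243,  0.00053273,  0.03564829,  0.08030231,
        0.07480653]), 'tau': array([ 2.11182356e-03, -4.40043569e+01, -1.76598179e+01,  6.34609186e-02,
        5.80586703e-02, -1.72870095e-04]), 'position': array([0.24395372, 0.57454345, 0.18456906]), 'tcp_rot': array([[-9.20347677e-01,  3.91099417e-01, -1.18265359e-03],
       [ 3.91101012e-01,  9.20346020e-01, -1.78957307e-03],
       [ 3.88549537e-04, -2.10956643e-03, -9.99997699e-01]]), 'force': array([-0.70174781,  0.72865481, -0.97962157]), 'moment': array([ 0.06577815, -0.02054296,  0.01315526]), 'grasp_force': 0.0, 'opening': 1.0056864343540013}
top [[441.45478799   0.         316.96319064]
 [  0.         441.45478799 199.75050122]
 [  0.           0.           1.        ]] [0.34295016 0.01277418 1.36363633] [[ 2.54147990e-02 -9.88854659e-01  1.46698849e-01]
 [-9.99676991e-01 -2.51324952e-02  3.77783993e-03]
 [-4.88265058e-05 -1.46747477e-01 -9.89173987e-01]]
scene [[439.49593631   0.         317.47134768]
 [  0.         439.49593631 201.03018402]
 [  0.           0.           1.        ]] [ 1.20907284 -0.36486364  0.89176251] [[ 0.5085246   0.59727793 -0.6202111 ]
 [ 0.86081732 -0.36930373  0.35015467]
 [-0.01990661 -0.71195072 -0.70194722]]
```

View pics/top0.png

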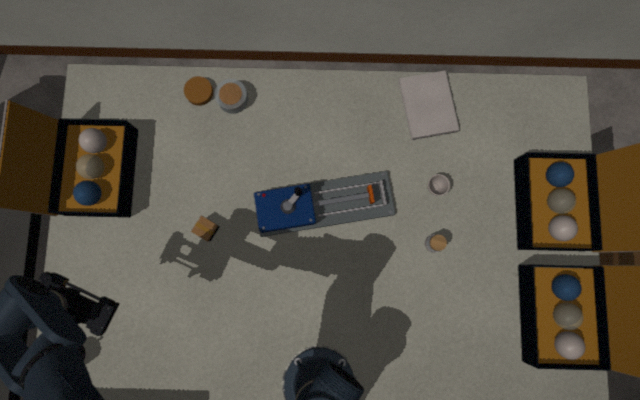

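View pics/scene0.png

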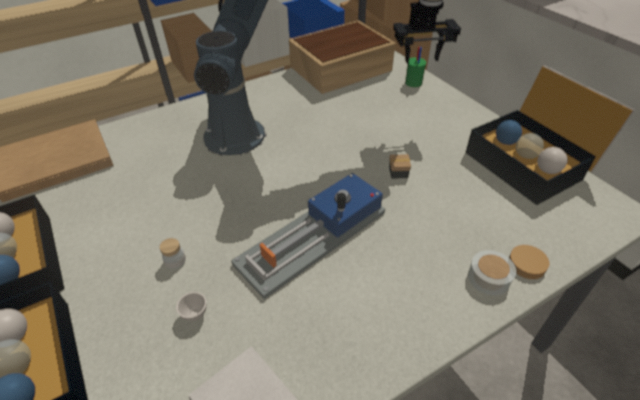

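The top view shows the feeder's blue cover around (285,208), the knob near (299,189), the lip end near (388,195), the gift box lid at (204,228), the jar at (437,242) and the bowl at (440,183). The scene view shows the same layout: cover (346,203), pusher (268,254), box (400,164).

```bash
cat > h.py <<'E'
import numpy as np,cv2
from rig import readout,cams
def ray(c,uv):
    d=np.linalg.inv(c["intrinsics"])@np.array([uv[0],uv[1],1.]); return np.array(c["xyz"]),np.array(c["rotation"])@d
def onz(c,uv,z):
    o,d=ray(c,uv); return o+d*(z-o[2])/d[2]
def proj(c,p):
    q=np.array(c["rotation"]).T@(np.array(p)-c["xyz"]); q=c["intrinsics"]@q; return q[:2]/q[2]
def wrist():
    s=readout.read_state(); c=cams.capture("wrist"); T=np.array(c["tool_from_camera"]); R=np.array(s["tcp_rot"])
    c["xyz"]=np.array(s["position"])+R@T[:3,3]; c["rotation"]=R@T[:3,:3]; return c
def blobs(img,lo,hi,amin=20):
    m=cv2.inRange(cv2.cvtColor(img,cv2.COLOR_BGR2HSV),np.array(lo),np.array(hi))
    cs,_=cv2.findContours(m,cv2.RETR_EXTERNAL,cv2.CHAIN_APPROX_NONE)
    return sorted([k for k in cs if cv2.contourArea(k)>amin],key=cv2.contourArea,reverse=True)
E
python3 - <<'E'
from h import *
c=cams.capture("top"); im=c["image"]
for k in blobs(im,(100,120,30),(125,255,255),300): 
    r=cv2.minAreaRect(k); 
    if 200<r[0][0]<400:
        print("cover",r,[onz(c,p,.075).round(4) for p in cv2.boxPoints(r)], onz(c,r[0],.075))
for k in blobs(im,(5,80,50),(22,255,255),20):
    r=cv2.minAreaRect(k)
    if 190<r[0][0]<450: print("br",r,onz(c,r[0],.05).round(4),[onz(c,p,.05)[:2].round(4) for p in cv2.boxPoints(r)])
for n in("top","scene"):
    c=cams.capture(n); print(n)
a=cv2.resize(cams.capture("top")["image"][160:260,180:400],None,fx=3.6,fy=3.6,interpolation=cv2.INTER_CUBIC)
cv2.imwrite("pics/crop1.png",a)
E
```

```text
cover ((284.3243408203125, 207.94593811035156), (40.77094650268555, 57.210845947265625), 80.53767395019531) [array([0.5508, 0.2081, 0.075 ]), array([0.5833, 0.042 , 0.075 ]), array([0.4641, 0.0191, 0.075 ]), array([0.4324, 0.183 , 0.075 ])] [0.50724549 0.11309858 0.075     ]
br ((197.45883178710938, 89.46470642089844), (27.333236694335938, 28.526355743408203), 40.601295471191406) [0.8765 0.3999 0.05  ] [array([0.8686, 0.4608]), array([0.9414, 0.4075]), array([0.8844, 0.3388]), array([0.8124, 0.3923])]
br ((230.00003051757812, 93.50000762939453), (20.50609588623047, 21.92030906677246), 45.0) [0.8659 0.2975 0.05  ] [array([0.863 , 0.3442]), array([0.9152, 0.2986]), array([0.8687, 0.2508]), array([0.8171, 0.2964])]
br ((203.576904296875, 227.8845977783203), (19.137155532836914, 19.691856384277344), 33.690067291259766) [0.4444 0.3534 0.05  ] [array([0.4348, 0.3928]), array([0.4847, 0.3635]), array([0.4541, 0.3139]), array([0.4046, 0.3435])]
br ((437.75006103515625, 242.25003051757812), (15.55634880065918, 16.26345443725586), 45.0) [ 0.4195 -0.3436  0.05  ] [array([ 0.4179, -0.3102]), array([ 0.4529, -0.3448]), array([ 0.4211, -0.3769]), array([ 0.3863, -0.3423])]
br ((370.5279846191406, 193.9040069580078), (18.425201416015625, 5.903220176696777), 79.69515228271484) [ 0.5597 -0.1432  0.05  ] [array([ 0.5855, -0.1292]), array([ 0.5892, -0.1467]), array([ 0.534, -0.157]), array([ 0.5304, -0.1396])]
top
scene
```

View pics/crop1.png

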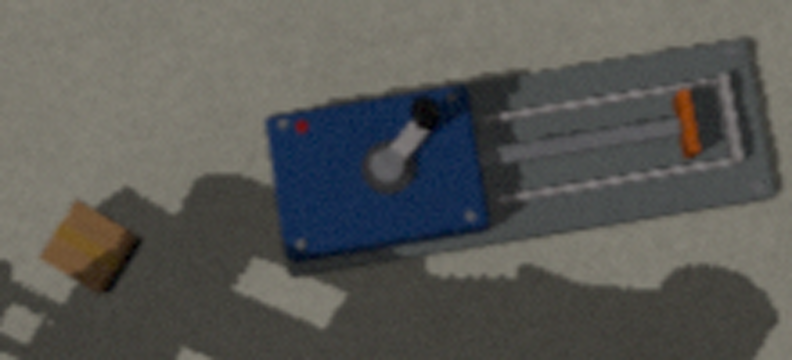

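```bash
python3 - <<'E'
from h import *
c=cams.capture("top")
f=lambda x,y:(x/3.6+180-.36,y/3.6+160-.36)
h=onz(c,f(387,163),.099);k=onz(c,f(426,106),.135)
print("hub",h,"knob",k,np.linalg.norm((k-h)[:2]),np.degrees(np.arctan2(*(k-h)[1::-1])))
print("pos",readout.read_state()["position"])
E
python3 -m inch '[[2,-4,1,-5,8.7],[4,-7,2,-10,8.7],[6,-10,3,-15,8.7],[8,-13,4,-20,6],[10,-17,6,-20,4],[12,-21,8,-20,4],[14,-24,8,-20,4],[17,-28,8,-20,4],[19,-31,8,-20,4],[21,-35,8,-20,4]]'
```

```text
hub [0.51321319 0.10341256 0.099     ] knob [0.55423788 0.07184552 0.135     ] 0.051763913827784155 -37.57700167657042
pos [0.24426284 0.57507704 0.18529232]
time_s: 1.18
position: [0.4496, 0.2358, 0.2662]
tcp_rot: [[-0.731, 0.682, 0.002], [0.682, 0.731, 0.001], [-0.001, 0.002, -1.0]]
force: [1.1, 0.9, -0.4]
opening: 0.554
grasp_force: 0.0
```

```bash
python3 -m inch '[[2,-4,0,3,4],[4,-8,0,5,4],[6,-12,0,5,4],[7,-14,0,5,4],[7,-14,0,5,4],[7,-14,0,5,4]]' | head -3
python3 - <<'E'
from h import *
c=wrist(); cv2.imwrite("pics/w1.png",c["image"]); print(c["xyz"],c["rotation"])
for p in [(.513,.103,.099),(.554,.072,.135)]: print(proj(c,p))
E
```

```text
time_s: 1.68
position: [0.5185, 0.0957, 0.2654]
tcp_rot: [[-0.785, 0.619, -0.0], [0.619, 0.785, 0.0], [0.0, 0.0, -1.0]]
[0.45426996 0.14685457 0.46596151] [[ 0.61879657  0.74928747  0.23592177]
 [ 0.78555047 -0.59065996 -0.18447567]
 [ 0.00112424  0.29948137 -0.95410149]]
[321.29735454 169.65273031]
[322.22413193 216.85192226]
```

View pics/w1.png

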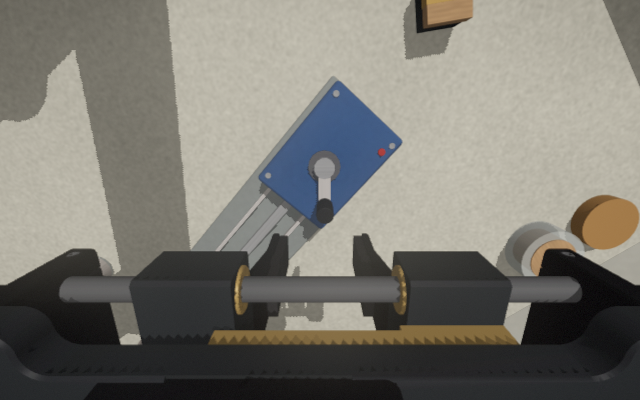

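The wrist view shows the hub at (324,167), the knob top at about (325,213), and the cover corner screws; the box is at (445,12).

Run:
```python
from h import *
c=wrist(); im=c["image"]
g=cv2.cvtColor(im,cv2.COLOR_BGR2GRAY)
m=(g<45).astype(np.uint8); m[:185]=0; m[228:]=0; m[:,:300]=0; m[:,345:]=0
cs,_=cv2.findContours(m,0,1); k=max(cs,key=cv2.contourArea); b=cv2.boundingRect(k); print(b)
u=b[0]+(b[2]-1)/2; bot=b[1]+b[3]-1
# bottom edge of the blob = far rim of the knob top (11 mm beyond centre)
far=onz(c,(u,bot),.135); d=far-c["xyz"]; d[2]=0; d/=np.linalg.norm(d); kt=far-.011*d
r=blobs(im,(100,120,30),(125,255,255),300)
r=[cv2.minAreaRect(x) for x in r]; r=[x for x in r if 250<x[0][0]<400 and x[0][1]<230][0]
P=np.array([onz(c,p,.075) for p in cv2.boxPoints(r)]); print(P.round(4)); print([np.linalg.norm(P[i]-P[i-1]).round(4) for i in range(4)])
h=onz(c,(324,167),.099)
print("knob",kt,"hub",h,"cover",P.mean(0),np.linalg.norm((kt-h)[:2]),np.degrees(np.arctan2(*(kt-h)[1::-1])))
```

```text
Traceback (most recent call last):
ValueError: max() iterable argument is empty
```

Run:
```python
from h import *
c=wrist(); im=c["image"]
m=(im.max(2)<75).astype(np.uint8); m[:185]=0; m[228:]=0; m[:,:300]=0; m[:,345:]=0
cs,_=cv2.findContours(m,0,1); k=max(cs,key=cv2.contourArea); b=cv2.boundingRect(k); print(b,cv2.contourArea(k), im[213,325],im[205,325])
u=b[0]+(b[2]-1)/2; bot=b[1]+b[3]-1
far=onz(c,(u,bot),.135); d=far-c["xyz"]; d[2]=0; d/=np.linalg.norm(d); kt=far-.011*d
r=[cv2.minAreaRect(x) for x in blobs(im,(100,120,30),(125,255,255),300)]; r=[x for x in r if 250<x[0][0]<400 and x[0][1]<230][0]
P=np.array([onz(c,p,.075) for p in cv2.boxPoints(r)]); print(P.round(4)); print([np.linalg.norm(P[i]-P[i-1]).round(4) for i in range(4)])
h=onz(c,(324,167),.099)
print("knob",kt,"hub",h,"cover",P.mean(0),np.linalg.norm((kt-h)[:2]),np.degrees(np.arctan2(*(kt-h)[1::-1])))
```

```text
(315, 201, 18, 25) 324.0 [58 58 58] [53 53 53]
[[0.4669 0.0286 0.075 ]
 [0.4473 0.1877 0.075 ]
 [0.5529 0.2082 0.075 ]
 [0.5842 0.0409 0.075 ]]
[np.float64(0.1179), np.float64(0.1603), np.float64(0.1076), np.float64(0.1702)]
knob [0.55323245 0.07540793 0.135     ] hub [0.51095747 0.10998382 0.099     ] cover [0.5128133  0.11634951 0.075     ] 0.0546137929077838 -39.27907532565194
```

```bash
python3 -m inch '[[1.5,-0.5,-3,0,4.5],[3,-1.1,-6,0,4.5],[3,-1.1,-9,0,4.5],[3,-1.1,-11,0,4.5],[3,-1.1,-11,0,4.5],[3,-1.1,-11,0,4.5]]'
python3 - <<'E'
from h import *
s=readout.read_state();print(s["position"],s["force"])
c=wrist(); cv2.imwrite("pics/w2.png",c["image"]); 
for p in [(.511,.106,.099),(.5535,.0737,.135)]: print(proj(c,p))
E
```

```text
time_s: 2.33
position: [0.5467, 0.0877, 0.1549]
tcp_rot: [[-0.789, 0.614, -0.003], [0.614, 0.789, 0.0], [0.002, -0.001, -1.0]]
force: [-0.4, -0.2, -0.2]
opening: 0.517
grasp_force: 0.0
[0.54666718 0.087712   0.15492749] [-0.37702816 -0.18388626 -0.2370171 ]
[311.14190678 160.39821841]
[311.15638952 231.67706472]
```

View pics/w2.png

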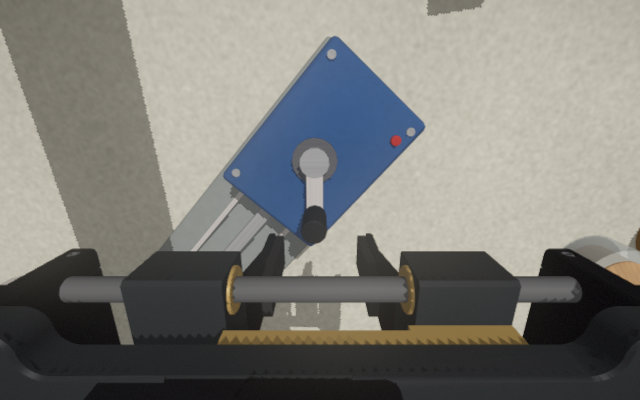

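The wrist view, now closer: hub top centre at about (314,161), knob top centre at about (314,231).

Run:
```python
from h import *
c=wrist()
h=onz(c,(314,161.5),.099);kt=onz(c,(314,231),.135)
print("knob",kt,"hub",h,np.linalg.norm((kt-h)[:2]),np.degrees(np.arctan2(*(kt-h)[1::-1])),readout.read_state()["position"])
```

```text
knob [0.55638395 0.07528659 0.135     ] hub [0.51508921 0.10699662 0.099     ] 0.0520651547607415 -37.52048097846768 [0.54886183 0.08721254 0.15709243]
```

```bash
python3 -m inch '[[0.65,-1.25,0,0,4.5],[0.65,-1.25,-2.5,0,4.5],[0.65,-1.25,-5.2,0,4.5],[0.65,-1.25,-5.2,0,4.5],[0.65,-1.25,-5.2,0,0],[0.65,-1.25,-5.2,0,0],[0.65,-1.25,-5.2,0,0],[0.65,-1.25,-5.2,0,0],[0.65,-1.25,-5.2,0,0],[0.65,-1.25,-5.2,0,0]]'
```

```text
time_s: 3.27
position: [0.555, 0.0738, 0.1044]
tcp_rot: [[-0.788, 0.616, 0.002], [0.616, 0.788, -0.0], [-0.001, 0.001, -1.0]]
force: [0.2, 0.2, -0.1]
opening: 0.149
grasp_force: 0.0
```

Run:
```python
from h import *
s=readout.read_state(); print(s["opening"],s["grasp_force"],s["position"],s["force"])
c=wrist(); a=cams.capture("scene")["image"][100:300,240:440]
im=np.hstack([c["image"][100:300,200:440],a]); cv2.imwrite("pics/w3.png",cv2.resize(im,None,fx=1.8,fy=1.8))
s=readout.read_state(); print(s["opening"],s["grasp_force"])
```

```text
0.14918621837148707 0.0 [0.5549879  0.07379546 0.10438973] [ 0.23315202  0.22089091 -0.0972707 ]
0.06402231115773614 0.0
```

View pics/w3.png

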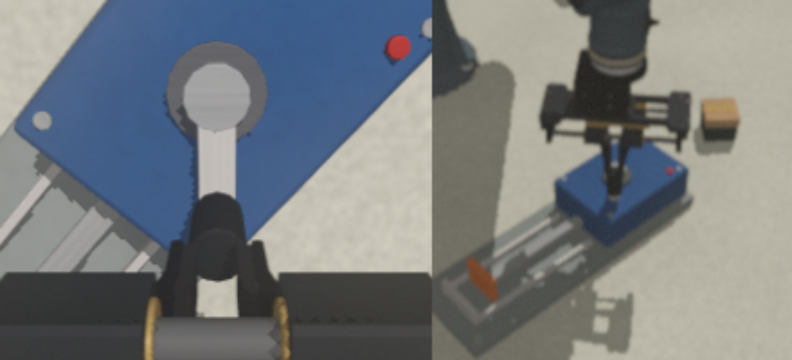

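The fingers have closed beyond the knob: the knob top is at about (320,241) full-frame, on the hub side of the fingers.

Run:
```python
from h import *
c=wrist(); s=readout.read_state(); print(s["position"],s["opening"],s["force"])
print(c["tool_from_camera"]); p=s["position"]
for z in (0,.019,.03): print(z,proj(c,p+[0,0,z]))
kt=onz(c,(320,241),.135); h=onz(c,(320,152),.099); print(kt,h,np.linalg.norm((kt-h)[:2]))
```

```text
[0.55452357 0.07382056 0.10378013] 0.03866056049456164 [-0.35243734 -0.15179741  0.21242427]
[[ 1.85608330e-04 -9.53956186e-01 -2.99945928e-01  8.22208177e-02]
 [ 9.99999487e-01 -1.21472575e-04  1.00514033e-03  3.92766883e-04]
 [-9.95295040e-04 -2.99945961e-01  9.53955675e-01 -2.00535862e-01]
 [ 0.00000000e+00  0.00000000e+00  0.00000000e+00  1.00000000e+00]]
0 [319.27958887 224.87659735]
0.019 [319.23697142 235.41329938]
0.03 [319.20853247 242.4445208 ]
[0.55357125 0.07521646 0.135     ] [0.51256134 0.10730882 0.099     ] 0.05207430309830259
```

```bash
python3 -m inch '[[-0.3,-0.4,0,0,0],[-0.6,-0.8,0,0,0],[-0.6,-0.8,0,0,0],[-0.6,-0.8,0,0,0]]'
python3 - <<'E'
from h import *
c=wrist(); cv2.imwrite("pics/w4.png",cv2.resize(c["image"][120:320,200:440],None,fx=3,fy=3)); print(c["intrinsics"][0,0])
E
```

```text
time_s: 3.75
position: [0.5481, 0.0654, 0.1035]
tcp_rot: [[-0.787, 0.616, -0.0], [0.616, 0.787, 0.0], [0.0, -0.0, -1.0]]
force: [0.5, 0.2, -0.4]
opening: 0.006
grasp_force: 0.0
288.470274183903
```

View pics/w4.png

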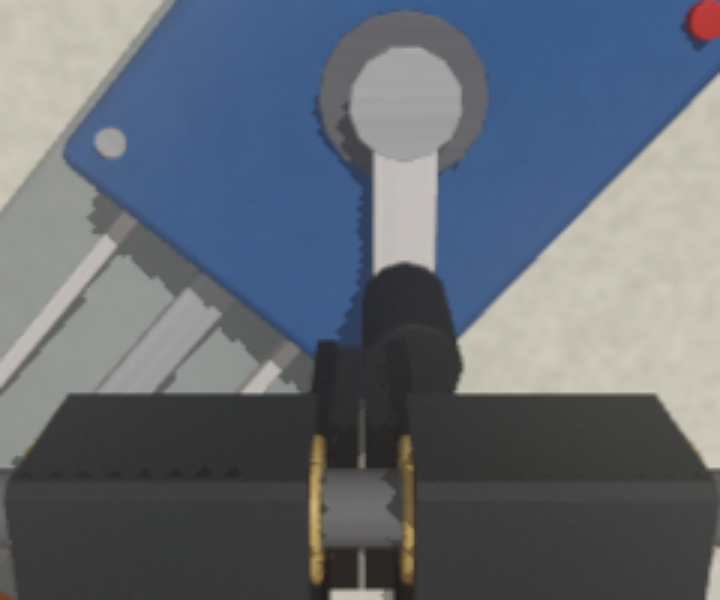

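The wrist crop shows the fingers shut beside and apparently over the knob top (knob disc centre at crop (410,360)), with the tip edge at crop row 340 (full row 233), so I'll check the finger height numerically.

Run:
```python
from h import *
c=wrist(); s=readout.read_state(); p=s["position"]; R=s["tcp_rot"]; print(p,s["joint_positions"])
for z in (0,.019,.03,.04,.05): print(z,proj(c,p+[0,0,z]),proj(c,p+[0,0,z]+R[:,0]*.0095))
a=cams.capture("scene"); print("tcp scene",proj(a,p),"knob",proj(a,(.5545,.074,.135)),"hub",proj(a,(.5135,.106,.099)))
cv2.imwrite("pics/s4.png",cv2.resize(a["image"][110:260,270:430],None,fx=4,fy=4,interpolation=cv2.INTER_CUBIC))
```

```text
[0.54851763 0.06559088 0.10354156] [-4.77446959e+00  3.10896790e+01  9.70715442e+01  3.93569229e-03
  5.18321327e+01 -5.67317017e+01]
0 [319.54046768 225.24385352] [319.53374791 213.30536572]
0.019 [319.51197517 235.80188388] [319.5042147  222.90786885]
0.03 [319.49295969 242.84815563] [319.48446437 229.32954249]
0.04 [319.47372525 249.97556208] [319.4644537  235.83586345]
0.05 [319.45230994 257.91110293] [319.44213509 243.09259626]
tcp scene [337.33094403 204.05736027] knob [341.63670065 195.28563122] hub [343.16537241 191.52385859]
```

View pics/s4.png

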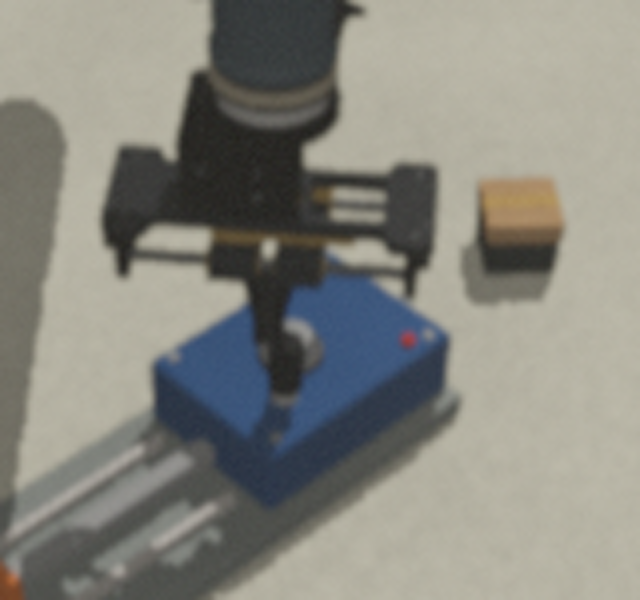

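The scene crop shows the shut fingertips ending at about crop (265,350), higher than the reported TCP (269,376), and not around the knob (top at about (286,341)). The real tips end 2–3.5 cm above the reported TCP, so I'll raise, open, recentre and go lower.

```bash
python3 -m inch '[[0,0,2,0,0],[0,0,2,0,4.5],[0.4,1,2,0,4.5],[0.4,1,2,0,4.5],[0.4,1,2,0,4.5],[0.4,1,2,0,4.5],[0.4,1,1,0,4.5],[0.4,1,0,0,4.5],[0.4,1,-0.5,0,4.5],[0.4,1,-0.5,0,4.5]]'; python3 -m inch '[[0,0,-0.8,0,4.5],[0,0,-1.6,0,4.5],[0,0,-2.2,0,4.5],[0,0,-2.2,0,4.5]]'
```

```text
time_s: 4.73
position: [0.5507, 0.0757, 0.0963]
tcp_rot: [[-0.788, 0.616, -0.005], [0.616, 0.788, 0.0], [0.004, -0.003, -1.0]]
force: [-0.9, -0.1, -0.2]
opening: 0.503
grasp_force: 0.0
time_s: 5.07
position: [0.5512, 0.0758, 0.075]
tcp_rot: [[-0.788, 0.616, -0.003], [0.616, 0.788, 0.0], [0.003, -0.002, -1.0]]
force: [0.1, -0.1, -0.1]
opening: 0.518
grasp_force: 0.0
```

```bash
python3 -m inch '[[0,0,0,0,0],[0,0,0,0,0],[0,0,0,0,0],[0,0,0,0,0],[0,0,0,0,0],[0,0,0,0,0],[0,0,0,0,0],[0,0,0,0,0]]'
```

```text
time_s: 5.73
position: [0.5528, 0.0758, 0.0769]
tcp_rot: [[-0.788, 0.616, 0.001], [0.616, 0.788, -0.0], [-0.001, 0.0, -1.0]]
force: [0.5, 0.3, 2.4]
opening: 0.245
grasp_force: 30.0
```

```bash
cat > circ.py <<'E'
import sys,numpy as np
# rows for chunk: start angle rad (wound so far), end, step ; phi0=-37.5deg
w0,w1,n=float(sys.argv[1]),float(sys.argv[2]),int(sys.argv[3]); p0=np.radians(-37.5)
for w in np.linspace(w0,w1,n+1)[1:]:
    print([round(5*(np.cos(p0-w)-np.cos(p0-w0)),2),round(5*(np.sin(p0-w)-np.sin(p0-w0)),2)])
E
python3 circ.py 0 .6 4; python3 circ.py .6 2.2 9
```

```text
[np.float64(-0.5), np.float64(-0.56)]
[np.float64(-1.08), np.float64(-1.04)]
[np.float64(-1.72), np.float64(-1.42)]
[np.float64(-2.41), np.float64(-1.71)]
[np.float64(-0.86), np.float64(-0.2)]
[np.float64(-1.75), np.float64(-0.24)]
[np.float64(-2.63), np.float64(-0.13)]
[np.float64(-3.48), np.float64(0.14)]
[np.float64(-4.26), np.float64(0.55)]
[np.float64(-4.96), np.float64(1.09)]
[np.float64(-5.56), np.float64(1.76)]
[np.float64(-6.02), np.float64(2.51)]
[np.float64(-6.35), np.float64(3.34)]
```

```bash
python3 -m inch '[[-0.5,-0.56,0,0,0],[-1.08,-1.04,0,0,0],[-1.72,-1.42,0,0,0],[-2.41,-1.71,0,0,0],[-2.41,-1.71,0,0,0],[-2.41,-1.71,0,0,0]]'
```

```text
time_s: 6.23
position: [0.5327, 0.0601, 0.077]
tcp_rot: [[-0.786, 0.618, 0.01], [0.618, 0.786, 0.003], [-0.006, 0.008, -1.0]]
force: [7.0, 6.7, -5.0]
opening: 0.245
grasp_force: 30.0
```

```bash
python3 -m inch '[[-0.86,-0.1,0,0,0],[-1.75,-0.1,0,0,0],[-2.63,0,0,0,0],[-3.48,0.25,0,0,0],[-4.26,0.65,0,0,0],[-4.96,1.2,0,0,0],[-5.56,1.85,0,0,0],[-6.02,2.6,0,0,0],[-6.35,3.44,0,0,0],[-6.35,3.44,0,0,0]]';python3 circ.py 2.2 3.8 9
```

```text
time_s: 7.07
position: [0.4657, 0.0906, 0.0769]
tcp_rot: [[-0.79, 0.613, 0.002], [0.613, 0.79, -0.005], [-0.005, -0.002, -1.0]]
force: [1.1, -10.8, 1.2]
opening: 0.243
grasp_force: 30.0
[np.float64(-0.17), np.float64(0.87)]
[np.float64(-0.19), np.float64(1.76)]
[np.float64(-0.05), np.float64(2.63)]
[np.float64(0.24), np.float64(3.47)]
[np.float64(0.67), np.float64(4.25)]
[np.float64(1.24), np.float64(4.93)]
[np.float64(1.92), np.float64(5.5)]
[np.float64(2.69), np.float64(5.95)]
[np.float64(3.52), np.float64(6.25)]
```

```bash
python3 -m inch '[[-0.17,0.87,0,0,0],[-0.19,1.76,0,0,0],[-0.05,2.63,0,0,0],[0.24,3.47,0,0,0],[0.67,4.25,0,0,0],[1.24,4.93,0,0,0],[1.92,5.5,0,0,0],[2.69,5.95,0,0,0],[3.52,6.25,0,0,0],[3.52,6.25,0,0,0]]';python3 circ.py 3.8 4.5 5;python3 circ.py 4.5 5.1 5;python3 circ.py 5.1 5.7 5;python3 circ.py 5.7 6.3 5
```

```text
time_s: 7.9
position: [0.4957, 0.1534, 0.0766]
tcp_rot: [[-0.789, 0.614, -0.01], [0.614, 0.789, -0.004], [0.005, -0.009, -1.0]]
force: [-7.8, -7.3, 11.3]
opening: 0.245
grasp_force: 30.0
[np.float64(0.69), np.float64(0.13)]
[np.float64(1.39), np.float64(0.16)]
[np.float64(2.08), np.float64(0.1)]
[np.float64(2.76), np.float64(-0.06)]
[np.float64(3.41), np.float64(-0.32)]
[np.float64(0.53), np.float64(-0.29)]
[np.float64(1.01), np.float64(-0.64)]
[np.float64(1.45), np.float64(-1.04)]
[np.float64(1.85), np.float64(-1.5)]
[np.float64(2.18), np.float64(-2.0)]
[np.float64(0.27), np.float64(-0.53)]
[np.float64(0.48), np.float64(-1.1)]
[np.float64(0.61), np.float64(-1.68)]
[np.float64(0.68), np.float64(-2.28)]
[np.float64(0.67), np.float64(-2.88)]
[np.float64(-0.08), np.float64(-0.59)]
[np.float64(-0.23), np.float64(-1.18)]
[np.float64(-0.45), np.float64(-1.73)]
[np.float64(-0.73), np.float64(-2.26)]
[np.float64(-1.07), np.float64(-2.75)]
```

```bash
python3 -m inch '[[0.69,0.05,0,0,0],[1.39,0.06,0,0,0],[2.08,0,0,0,0],[2.76,-0.16,0,0,0],[3.41,-0.42,0,0,0],[3.41,-0.42,0,0,0]]'
```

```text
time_s: 8.4
position: [0.529, 0.1536, 0.0768]
tcp_rot: [[-0.787, 0.617, -0.01], [0.617, 0.787, 0.004], [0.01, -0.003, -1.0]]
force: [-8.4, 7.3, 10.3]
opening: 0.247
grasp_force: 30.0
```

```bash
python3 -m inch '[[0.53,-0.29,0,0,0],[1.01,-0.64,0,0,0],[1.45,-1.04,0,0,0],[1.85,-1.5,0,0,0],[2.18,-2,0,0,0],[2.18,-2,0,0,0]]'
```

```text
time_s: 8.9
position: [0.5543, 0.1347, 0.0769]
tcp_rot: [[-0.786, 0.618, -0.003], [0.618, 0.786, 0.006], [0.006, 0.003, -1.0]]
force: [-2.6, 9.9, 4.3]
opening: 0.245
grasp_force: 30.0
```

```bash
python3 -m inch '[[0.27,-0.53,0,0,0],[0.48,-1.1,0,0,0],[0.61,-1.68,0,0,0],[0.68,-2.28,0,0,0],[0.67,-2.88,0,0,0],[0.67,-2.88,0,0,0]]'
```

```text
time_s: 9.4
position: [0.5632, 0.1056, 0.0769]
tcp_rot: [[-0.786, 0.618, 0.002], [0.618, 0.786, 0.006], [0.002, 0.006, -1.0]]
force: [1.0, 9.8, 1.0]
opening: 0.241
grasp_force: 30.0
```

```bash
python3 -m inch '[[-0.08,-0.59,0,0,0],[-0.23,-1.18,0,0,0],[-0.45,-1.73,0,0,0],[-0.73,-2.26,0,0,0],[-1.07,-2.75,0,0,0],[-1.07,-2.75,0,0,0]]'; for a in 6.3 6.9 7.5 8.1 8.7 9.3 9.9 10.5 11.1 11.7; do python3 - $a <<'E'
import sys,numpy as np
w0=float(sys.argv[1]);p0=np.radians(-37.5)
print(w0,[[round(float(5*(np.cos(p0-w)-np.cos(p0-w0))),2),round(float(5*(np.sin(p0-w)-np.sin(p0-w0))),2)] for w in w0+np.arange(1,6)*.12])
E
done
```

```text
time_s: 9.9
position: [0.5543, 0.0776, 0.077]
tcp_rot: [[-0.786, 0.618, 0.006], [0.618, 0.786, 0.005], [-0.002, 0.008, -1.0]]
force: [4.6, 8.4, -0.6]
opening: 0.243
grasp_force: 30.0
6.3 [[-0.4, -0.45], [-0.85, -0.84], [-1.35, -1.18], [-1.88, -1.46], [-2.44, -1.67]]
6.9 [[-0.58, -0.14], [-1.18, -0.21], [-1.78, -0.21], [-2.37, -0.14], [-2.96, 0.0]]
7.5 [[-0.56, 0.21], [-1.09, 0.49], [-1.59, 0.83], [-2.04, 1.22], [-2.44, 1.67]]
8.1 [[-0.34, 0.49], [-0.63, 1.02], [-0.84, 1.58], [-0.99, 2.16], [-1.07, 2.75]]
8.7 [[-0.01, 0.6], [0.06, 1.2], [0.2, 1.78], [0.4, 2.34], [0.67, 2.88]]
9.3 [[0.33, 0.5], [0.72, 0.95], [1.17, 1.36], [1.65, 1.71], [2.18, 2.0]]
9.9 [[0.56, 0.22], [1.14, 0.38], [1.73, 0.46], [2.33, 0.47], [2.93, 0.42]]
10.5 [[0.59, -0.13], [1.15, -0.33], [1.69, -0.6], [2.19, -0.92], [2.65, -1.31]]
11.1 [[0.41, -0.44], [0.76, -0.92], [1.06, -1.44], [1.29, -2.0], [1.45, -2.58]]
11.7 [[0.09, -0.59], [0.11, -1.19], [0.06, -1.79], [-0.07, -2.38], [-0.26, -2.94]]
```

```bash
python3 -m inch '[[-0.4,-0.45,0,0,0],[-0.85,-0.84,0,0,0],[-1.35,-1.15,0,0,0],[-1.88,-1.4,0,0,0],[-2.44,-1.6,0,0,0],[-2.44,-1.6,0,0,0]]'
```

```text
time_s: 10.4
position: [0.5326, 0.0601, 0.077]
tcp_rot: [[-0.787, 0.617, 0.011], [0.617, 0.787, 0.002], [-0.008, 0.009, -1.0]]
force: [8.2, 4.8, -5.7]
opening: 0.242
grasp_force: 30.0
```

```bash
python3 -m inch '[[-0.58,-0.14,0,0,0],[-1.18,-0.21,0,0,0],[-1.78,-0.21,0,0,0],[-2.37,-0.14,0,0,0],[-2.96,0,0,0,0],[-2.96,0,0,0,0]]'
```

```text
time_s: 10.9
position: [0.5048, 0.0571, 0.0771]
tcp_rot: [[-0.788, 0.615, 0.014], [0.615, 0.788, -0.003], [-0.013, 0.006, -1.0]]
force: [8.7, -4.1, -8.5]
opening: 0.246
grasp_force: 30.0
```

```bash
python3 -m inch '[[-0.56,0.21,0,0,0],[-1.09,0.49,0,0,0],[-1.59,0.83,0,0,0],[-2.04,1.22,0,0,0],[-2.44,1.67,0,0,0],[-2.44,1.67,0,0,0]]'
```

```text
time_s: 11.4
position: [0.4766, 0.0725, 0.077]
tcp_rot: [[-0.789, 0.614, 0.006], [0.614, 0.79, -0.006], [-0.008, -0.001, -1.0]]
force: [4.4, -11.9, -1.5]
opening: 0.244
grasp_force: 30.0
```

```bash
python3 -m inch '[[-0.34,0.49,0,0,0],[-0.63,1.02,0,0,0],[-0.84,1.58,0,0,0],[-0.99,2.16,0,0,0],[-1.07,2.75,0,0,0],[-1.07,2.75,0,0,0]]'
```

```text
time_s: 11.9
position: [0.4635, 0.1008, 0.0769]
tcp_rot: [[-0.79, 0.613, 0.001], [0.613, 0.79, -0.005], [-0.004, -0.003, -1.0]]
force: [-0.6, -10.4, 1.6]
opening: 0.244
grasp_force: 30.0
```

```bash
python3 -m inch '[[0,0.6,0,0,0],[0.06,1.2,0,0,0],[0.2,1.78,0,0,0],[0.4,2.34,0,0,0],[0.67,2.88,0,0,0],[0.67,2.88,0,0,0]]'
```

```text
time_s: 12.4
position: [0.4687, 0.1295, 0.0768]
tcp_rot: [[-0.79, 0.613, -0.002], [0.613, 0.79, -0.005], [-0.001, -0.005, -1.0]]
force: [-3.0, -10.2, 4.1]
opening: 0.243
grasp_force: 30.0
```

```bash
python3 -m inch '[[0.33,0.5,0,0,0],[0.72,0.95,0,0,0],[1.17,1.36,0,0,0],[1.65,1.71,0,0,0],[2.18,2,0,0,0],[2.18,2,0,0,0]]'
```

```text
time_s: 12.9
position: [0.4874, 0.1495, 0.0767]
tcp_rot: [[-0.789, 0.614, -0.009], [0.614, 0.789, -0.005], [0.004, -0.009, -1.0]]
force: [-5.2, -8.7, 9.8]
opening: 0.244
grasp_force: 30.0
```

```bash
python3 -m inch '[[0.56,0.17,0,0,0],[1.14,0.28,0,0,0],[1.73,0.36,0,0,0],[2.33,0.37,0,0,0],[2.93,0.32,0,0,0],[2.93,0.32,0,0,0]]'
```

```text
time_s: 13.4
position: [0.5187, 0.156, 0.0768]
tcp_rot: [[-0.787, 0.616, -0.004], [0.616, 0.787, 0.001], [0.004, -0.001, -1.0]]
force: [-1.4, 3.2, 3.5]
opening: 0.243
grasp_force: 30.0
```

```bash
python3 -m inch '[[0.2,0,0,0,0],[0.2,0,0,0,0]]' && python3 -m inch '[[0,0,0,0,4.5],[0,0,0,0,4.5],[0,0,0,0,4.5],[0,0,0,0,4.5],[0,0,0,0,4.5],[0,0,2,0,5],[0,0,5,0,7],[0,0,9,0,8.7],[-2,5,12,0,8.7],[-4,9,15,0,8.7]]'
python3 - <<'E'
from h import *
s=readout.read_state(); print(s["position"],s["opening"])
c=cams.capture("top"); 
for k in blobs(c["image"],(3,130,50),(18,255,255),15):
    r=cv2.minAreaRect(k)
    if 300<r[0][0]<400: print("pusher",r,onz(c,r[0],.068))
E
```

```text
time_s: 13.57
position: [0.5222, 0.1555, 0.0768]
tcp_rot: [[-0.788, 0.616, -0.001], [0.616, 0.788, 0.0], [0.001, -0.0, -1.0]]
force: [-1.7, 1.0, 3.9]
opening: 0.245
grasp_force: 30.0
time_s: 14.4
position: [0.4958, 0.2204, 0.2111]
tcp_rot: [[-0.785, 0.619, 0.003], [0.619, 0.785, 0.001], [-0.002, 0.002, -1.0]]
force: [-0.2, 0.4, -0.5]
opening: 0.792
grasp_force: 0.0
[0.49576094 0.22042924 0.21109263] 0.7924836596336922
pusher ((319.497314453125, 56.61863708496094), (639.3101806640625, 8.087684631347656), 1.2849234342575073) [0.98617448 0.02128881 0.068     ]
pusher ((336.09619140625, 199.4807891845703), (17.454336166381836, 4.3145551681518555), 78.69007110595703) [ 0.53735001 -0.03901216  0.068     ]
```

```bash
cat > box.py <<'E'
from h import *
a=cams.capture("scene") # lets the arm settle
c=wrist(); print("tcp",readout.read_state()["position"])
for n,c in(("w",c),("top",cams.capture("top"))):
    for k in blobs(c["image"],(5,60,60),(28,255,255),150):
        r=cv2.minAreaRect(k); q=onz(c,r[0],.05)
        if np.hypot(q[0]-.444,q[1]-.353)<.06:
            P=np.array([onz(c,p,.05)[:2] for p in cv2.boxPoints(r)]); e=P-np.roll(P,1,0)
            print(n,r[0],q.round(4),np.linalg.norm(e,axis=1).round(4),(np.degrees(np.arctan2(e[:,1],e[:,0]))%90).round(1))
            x=cv2.approxPolyDP(cv2.convexHull(k),6,True)[:,0]; print([onz(c,p,.05)[:2].round(4).tolist() for p in x])
E
python3 box.py
python3 - <<'E'
from h import *
c=cams.capture("top")
a=onz(c,(370.53,193.9),.068);b=onz(c,(336.1,199.48),.068);print(a,b,b-a,np.degrees(np.arctan2(*(b-a)[1::-1]))-90)
print("lip",onz(c,(733/3.6+179.64,118/3.6+159.64),.044))
E
```

```text
tcp [0.49445089 0.2227591  0.21125607]
w (381.5328369140625, 76.78468322753906) [0.4458 0.3555 0.05  ] [0.0591 0.0601 0.0591 0.0633] [61.4 58.3 64.5 58.5]
[[0.4356, 0.3931], [0.4847, 0.3658], [0.4561, 0.3159], [0.4091, 0.3438]]
top (204.05599975585938, 222.3079833984375) [0.4611 0.3531 0.05  ] [0.0418 0.0729 0.0419 0.0725] [14.  11.9 13.6 11.8]
[[0.4373, 0.3845], [0.4797, 0.3664], [0.4541, 0.3139]]
[ 0.55672227 -0.14102657  0.068     ] [ 0.53735266 -0.03902342  0.068     ] [-0.01936961  0.10200315  0.        ] 10.752009060717313
lip [ 0.56621024 -0.18236618  0.044     ]
```

```bash
python3 -m inch '[[-1.2,3.3,-2,4,8.7],[-2.4,6.6,-4,8.7,8.7],[-3.6,10,-7,8.7,8.7],[-4.85,13.2,-10,8.7,8.7],[-4.85,13.2,-13,8.7,8.7],[-4.85,13.2,-13,8.7,8.7],[-4.85,13.2,-13,8.7,8.7]]'; python3 box.py
```

```text
time_s: 15.23
position: [0.4437, 0.3509, 0.0762]
tcp_rot: [[-0.872, 0.49, -0.007], [0.49, 0.872, -0.004], [0.004, -0.007, -1.0]]
force: [1.1, -0.8, 0.4]
opening: 1.002
grasp_force: 0.0
tcp [0.44713084 0.35184533 0.07982771]
w (325.0, 208.0) [0.4448 0.3572 0.05  ] [0.0604 0.0566 0.0604 0.061 ] [58.8 60.7 63.  60.7]
[[0.4317, 0.3932], [0.485, 0.3668], [0.4585, 0.3177], [0.4068, 0.3488]]
```

```bash
python3 -m inch '[[-0.15,0.45,-1,0,8.7],[-0.15,0.45,-3,0,8.7],[-0.15,0.45,-5,0,8.7],[-0.15,0.45,-6,0,8.7],[-0.15,0.45,-6.5,0,8.7],[-0.15,0.45,-6.5,0,8.7],[-0.15,0.45,-6.5,0,8.7]]'; python3 -m inch '[[0,0,-0.5,0,8.7],[0,0,-1,0,8.7],[0,0,-1.3,0,8.7],[0,0,-1.3,0,8.7]]'
```

```text
time_s: 15.97
position: [0.4448, 0.3575, 0.0149]
tcp_rot: [[-0.872, 0.49, 0.001], [0.49, 0.872, 0.001], [-0.001, 0.001, -1.0]]
force: [-0.0, -0.3, -0.3]
opening: 1.0
grasp_force: 0.0
time_s: 16.3
position: [0.4438, 0.3571, 0.0008]
tcp_rot: [[-0.872, 0.49, -0.001], [0.49, 0.872, -0.0], [0.0, -0.001, -1.0]]
force: [-0.5, 0.1, 0.7]
opening: 1.001
grasp_force: 0.0
```

No contact at a reported z of 0, which confirms the tips are higher than reported. Closing now.

```bash
python3 -m inch '[[0,0,0,0,0],[0,0,0,0,0],[0,0,0,0,0],[0,0,0,0,0],[0,0,0,0,0],[0,0,0,0,0],[0,0,0,0,0],[0,0,0,0,0]]'
python3 - <<'E'
from h import *
c=wrist(); a=cams.capture("scene")
im=np.hstack([cv2.resize(c["image"][120:320,200:440],None,fx=2,fy=2),cv2.resize(a["image"][90:190,350:428],None,fx=4,fy=4)]); cv2.imwrite("pics/g1.png",im); print(im.shape)
E
```

```text
time_s: 16.97
position: [0.4441, 0.3573, 0.0014]
tcp_rot: [[-0.872, 0.49, -0.0], [0.49, 0.872, -0.0], [-0.0, -0.0, -1.0]]
force: [0.0, -0.9, 1.6]
opening: 0.651
grasp_force: 30.0
(400, 792, 3)
```

View pics/g1.png

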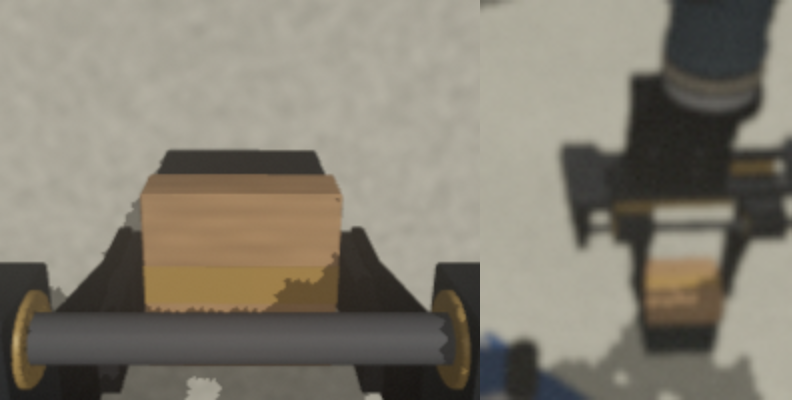

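The wrist view shows the lid held squarely between the fingers (band centre near crop row 285), and the scene view shows the same. Lifting clear of the knob and carrying the box over.

```bash
python3 -m inch '[[0,0,1.5,0,0],[0,0,4,0,0],[0,0,7,0,0],[0,0,10,0,0],[0.3,-1,13,-3,0],[1,-4,15.5,-8,0],[2,-7.5,17,-13,0],[2.8,-11,17,-18,0],[3.6,-15,17,-23,0],[4.5,-19,17,-28,0]]'; python3 -m inch '[[0.9,-3.7,0,-4,0],[1.8,-7.5,0,-8,0],[2.7,-11.3,0,-12,0],[3.5,-15,0,-16,0],[4.4,-18.8,0,-20,0],[5.3,-22.5,0,-21.8,0],[6.2,-26.2,0,-21.8,0],[7,-29.8,0,-21.8,0],[7,-29.8,0,-21.8,0],[7,-29.8,0,-21.8,0]]'
python3 - <<'E'
from rig import *
cams.capture("scene");s=readout.read_state();print(s["position"],s["tcp_rot"],s["opening"])
E
```

```text
time_s: 17.9
position: [0.4887, 0.166, 0.1714]
tcp_rot: [[-0.537, 0.843, 0.0], [0.843, 0.537, 0.0], [0.0, 0.0, -1.0]]
force: [1.2, -1.1, -2.3]
opening: 0.648
grasp_force: 30.0
time_s: 18.73
position: [0.5591, -0.1328, 0.1705]
tcp_rot: [[-0.185, 0.983, -0.001], [0.983, 0.185, 0.001], [0.001, -0.001, -1.0]]
force: [-1.1, 0.2, -1.7]
opening: 0.651
grasp_force: 30.0
[ 0.55830621 -0.13090029  0.17040505] [[-0.18668103  0.98241863 -0.00195436]
 [ 0.98241878  0.18668413  0.0015422 ]
 [ 0.00187994 -0.0016321  -0.9999969 ]] 0.652458364610098
```

```bash
python3 -m inch '[[0,0,-3,0,0],[0,0,-6,0,0],[0,0,-8,0,0],[0,0,-8.5,0,0],[0,0,-8.5,0,0],[0,0,-8.5,0,0]]'|head -2
python3 - <<'E'
from h import *
cams.capture("scene");c=wrist(); cv2.imwrite("pics/p1.png",c["image"])
cv2.imwrite("pics/p1.png",c["image"])
r=[cv2.minAreaRect(k) for k in blobs(c["image"],(0,150,60),(14,255,255),60)]; print(r)
s=readout.read_state()["position"]; print(s)
C=np.array([.5135,.106]);y=np.array([-.1866,.9824]);x=np.array([.9824,.1866])
F=lambda p:((p[:2]-C)@x*1e3,(p[:2]-C)@y*1e3+160)
for q in r: print(F(onz(c,q[0],.068)))
for fx,fy,fz in((-32,-20,30),(32,-20,30),(0,-86,20),(-32,40,30),(32,40,30)): print((fx,fy,fz),proj(c,np.r_[C+fx/1e3*x+(fy-160)/1e3*y,fz/1e3]))
E
```

```text
time_s: 19.28
position: [0.5595, -0.1298, 0.0868]
[((318.5, 93.0), (14.0, 73.0), 90.0)]
[ 0.56045822 -0.13061298  0.0878184 ]
(np.float64(1.1583108805532896), np.float64(13.460402089929062))
(-32, -20, 30) [280.67307792 135.99899423]
(32, -20, 30) [353.75465635 136.23635167]
(0, -86, 20) [317.27626441 204.16128024]
(-32, 40, 30) [277.8904169   60.62611577]
(32, 40, 30) [356.58705047  60.95635484]
```

View pics/p1.png

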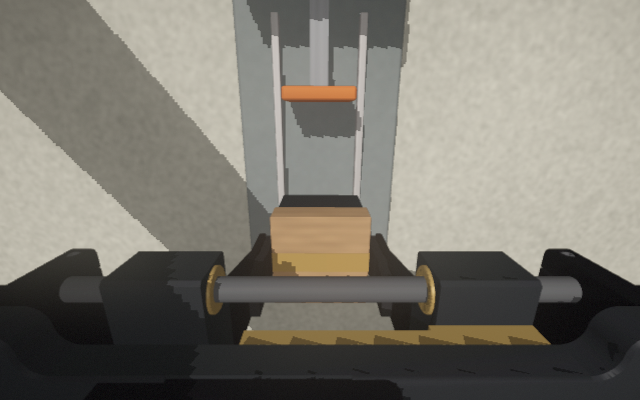

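The wrist view shows the box lined up between the channel walls (lid centre column 320.5, pusher centre 318.5), with the pusher well back at row 93. Lowering.

```bash
python3 -m inch '[[-0.1,0,-2,0,0],[-0.1,0,-4,0,0],[-0.1,0,-5.3,0,0],[-0.1,0,-6,0,0],[-0.1,0,-6.2,0,0],[-0.1,0,-6.2,0,0],[-0.1,0,-6.2,0,0]]'; python3 -m inch '[[0,0,-0.2,0,0],[0,0,-0.4,0,0],[0,0,-0.4,0,0],[0,0,-0.4,0,0]]'
```

```text
time_s: 19.97
position: [0.5592, -0.1311, 0.0254]
tcp_rot: [[-0.189, 0.982, 0.002], [0.982, 0.189, -0.001], [-0.001, 0.002, -1.0]]
force: [0.1, 0.0, -2.3]
opening: 0.65
grasp_force: 30.0
time_s: 20.3
position: [0.5591, -0.1311, 0.0214]
tcp_rot: [[-0.189, 0.982, 0.002], [0.982, 0.189, -0.001], [-0.001, 0.002, -1.0]]
force: [0.2, 0.2, 5.7]
opening: 0.651
grasp_force: 30.0
```

Touchdown at the expected height (+5.7 N). Releasing and rising.

```bash
python3 -m inch '[[0,0,0,0,8.7],[0,0,0,0,8.7],[0,0,0,0,8.7],[0,0,0,0,8.7],[0,0,0,0,8.7],[0,0,0,0,8.7],[0,0,1,0,8.7],[0,0,3,0,8.7],[0,0,6,0,8.7],[0,0,10,0,8.7]]'; python3 -m inch '[[-2,0,3,0,8.7],[-5,2,5,0,8.7],[-9,4,6,0,8.7],[-12,6,6,0,8.7],[-12,6,6,0,8.7],[-12,6,6,0,8.7]]'|head -2
python3 - <<'E'
from h import *
s=cams.capture("scene")["image"]; t=cams.capture("top")["image"]
im=np.vstack([cv2.resize(s[190:310,220:400],None,fx=3,fy=3)[:, :540],cv2.resize(t[160:240,240:420],None,fx=3,fy=3)]); cv2.imwrite("pics/end.png",im); print(im.shape)
E
```

```text
time_s: 21.13
position: [0.556, -0.1298, 0.1195]
tcp_rot: [[-0.189, 0.982, -0.006], [0.982, 0.189, 0.003], [0.004, -0.005, -1.0]]
force: [0.9, 0.0, -0.0]
opening: 0.994
grasp_force: 0.0
time_s: 21.63
position: [0.4355, -0.069, 0.181]
(600, 540, 3)
```

View pics/end.png

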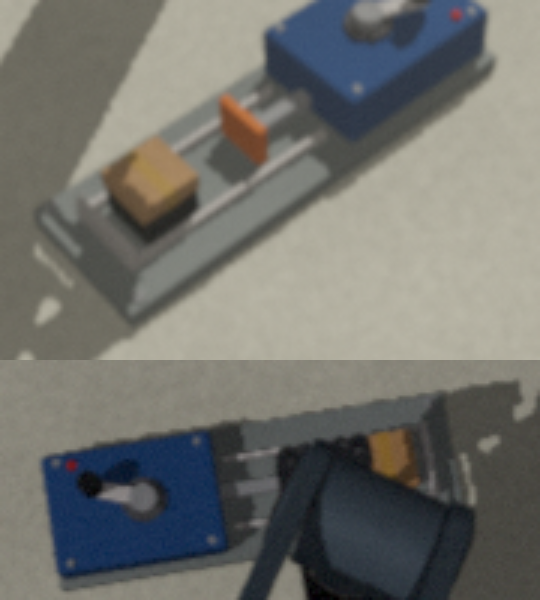

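The box stands flat in the channel between the lip and the pusher (crop (150,185)), the pusher is held back (245,130), and the red pin is down. Handing in.

```bash
python3 -c "
from rig import bot
print(bot.hand_in())"
```

```text
the job is handed in; nothing more can be done
None
```

Job handed in at about 22 s: the pusher is caught and stays back, the red pin is down, the gift box stands flat in the channel and is released, and I never moved near the jar or the bowl.

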